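# Close the job-card holder and hold a spring clip gaping over its edge

### The arm

A 7-joint arm with a two-finger parallel gripper is mounted at the origin on the work surface. World frame = base frame: x ahead of the robot, y to its left, z up, the work surface at z = 0. Lengths are in mm, angles in rad, forces in N, time in s.
With the tool pointing down it reaches from about 425 to 875 mm from the base axis. Payload 9.9 kg.
Tool frame: the origin (TCP) lies on the centre line of the jaws, within the pads' length; the fingertips stand robot.tip_extent ahead of it and the grasp point (between the pads) lies 8 mm behind it (robot.tip_extent is the distance from the TCP to the fingertips, in mm); z points along the fingers, y is the line along which they close (so a half turn about z gives the same grasp; the last joint's range is limited). The gripper opens to 85 mm and grips with 20 to 120 N. Pads are 22 mm wide; open, the fingers measure 114 mm over their backs; the gripper's body (76 mm by 85 mm) begins 54 mm behind the grasp point. The pads swing forward as they close: fully open they stand 13 mm farther back than shut.
Start: joints at [1.204, 0.576, 0.025, 1.437, -0.015, 1.129, -0.057], TCP at [188.36, -648.19, 242.289] pointing down, gripper open.
Joint ranges: [-2.76, 2.76], [-0.34, 2.15], [-1.52, 1.57], [0.19, 2.46], [-1.09, 4.23], [0.17, 1.99], [-2.82, 2.82]. Speed limits (rad/s): [2.22, 2.22, 3.01, 3.01, 3.14, 3.14, 3.14].

### API

Orientations are given as a unit quaternion [w, x, y, z].
In Python, from plant import robot gives the robot as it stands. The module is installed in compiled form; this text tells all that it offers.
- The arm moves only by the tool step_hand, called after "Call:" as a command line: name --argument value ..., lists and objects as JSON in quotes. Schema: {"type":"object","properties":{"steps":{"type":"array","items":{"type":"object","properties":{"tx":{"type":"number"},"ty":{"type":"number"},"tz":{"type":"number"},"yaw":{"type":"number"},"finger_gap":{"type":"number"}},"additionalProperties":false,"required":["finger_gap"]},"minItems":1,"maxItems":20},"grip_force":{"type":"number"},"only":{"type":"string"},"quiet":{"type":"boolean"},"lines":{"type":"string"}},"required":["steps"],"additionalProperties":false}. steps is a list of rows, 1 to 20 of them, each an object with the fields tx, ty, tz (the shift in mm), yaw (a turn about the tool's z in rad), finger_gap (the finger opening in mm); a field left out counts as zero (the opening has to be given); each row shifts and turns the commanded pose from where the row before left it, along the tool's axes as they then stand; what a row does not reach is not made up. A row lasts 1/12 s, in which the tool goes at most 41.7 mm and 0.125 rad, less where a joint would pass 70% of its speed; a pose out of reach is approached as far as the arm can. The fingers move at their own pace and stop on an object; grip_force is the grip in N (left out, the last holds). Time passes only in rows, so rows that do not move let the fingers close. The tool returns the time, the measured TCP pose, the force, the opening and the grip force at its end. only (a regular expression) keeps the lines of the reply that match it, lines (a string "A,B") keeps lines A to B, and quiet returns only ok. Input that does not fit is refused with a message, and nothing moves.
- robot.state(): the state, without advancing time (a new reading comes with each control period).
- robot.get_image(name): name is "scene" or "top" or "wrist"; returns the picture (420x560x3 uint8, red, green, blue); there is no depth.
- robot.calibration(name): a dict with "fx", "fy", "cx", "cy" (pixels), "k1" (the pictures are not rectified: a ray, as slopes to the right and down, at radius r is drawn at 1 + k1 r^2 times it, then the intrinsics apply), "world_to_cam" (4x4, takes a point from world to camera coordinates). Camera axes: x right, y down, z forward; pixel columns grow to the right and rows downward; lengths in mm; the calibration is good to about 2 mm. A picture is of the moment at which its call begins: read the wrist's pose just before it. calibration takes no time and is no camera call; for the wrist camera it gives the pose at the moment of the call.
- robot.finish_job(): hands the job in; it is judged then, once.
Trained networks look in the newest picture that a camera, given by its name, has taken for a name from the list of things; names that differ only in an ending like _2 or _b are one class to them, and where a whole thing is asked for, a point or a joint stands for the part that bears it (a point fixed in the world has none). Each returns a list of dicts, best first, with "score" (0 to 1); they miss things now and then, are a little off and sometimes report something else, mostly with a low value. They report only what shows in the picture. A call takes as long as a camera call. They do not tell look-alikes from the thing itself.
- robot.boxes_of(label, camera): "rect" ([left, top, right, bottom] in pixels, round what is visible of it).
The state is a dict: "time_s": time; "joints": joint angles; "joint_velocities": joint speeds; "joint_torque": joint torques, N m; "tool_pos": TCP position; "ee_rot": TCP orientation; "ft_force": force on the tool from outside, world axes, zero at the start; "wrist_torque": the same for the moment, N m; "grip_width": finger opening in mm; "finger_force": force on a finger pad.
Only numpy, scipy, OpenCV 4.12 (cv2) and the standard library are available. Lean on these libraries where they do the work, as an engineer would, in place of code of your own. Each camera call takes 0.05 s, during which the arm holds its last target. There are 200 camera calls.

### The job

The job card is loaded, so first swing the holder's hinged front cover up fully shut against it. Then take the spring clip off its perch by squeezing its two tails, carry it to the holder and hold it squeezed wide open astride the top edge near the middle, one jaw well down on each side of the closed boards and neither touching them. Finish while still holding it gaping there - do not let it bite - and leave the label roll, bin, bottle and screwdriver alone.

Things in the scene. Friction and masses are not known exactly. Their poses are not given: they have to be found in the camera images.
- stand: Job-card holder, fixed: foot 100 (x) x 130 (y) x 12 mm with an upright back board, a stiff white card and a hinged front cover that opens to its -x side. Origin: centre of the foot's underside, z up. Yaw is a quarter turn +-0.4 rad, so the cover leans roughly towards world -y.
- stand_edge (a point): Middle of the holder's top edge, 130 mm straight above the stand's origin. With the cover shut, cover, card and back board are a stack 13 mm thick (stand x -6.5 to +6.5 mm) and 110 mm wide (stand y -55 to +55 mm); both boards end at this height, the card between them stands 6 mm higher.
- cover (a joint): Hinge of the cover, rad: 0 = shut upright against the card (a stop), growing as its top leans out to the stand's -x side; starts 0.35 to 0.7. It stays where it is left; 1 N square to it at the top moves it, but it can jam on a finger pushed dead level: rise with its arc. The cover is a board 110 x 112 x 5 mm; its hinge line is 16 mm above the stand's underside, 4 mm to the -x side of its origin.
- cover_top (a point): Middle of the cover's top edge (mid-thickness), 114 mm from the hinge line.
- perch: Perch, fixed: foot 60 (x) x 70 (y) x 12 mm with an upright steel strip 6 mm thick in x, 50 mm wide in y, its top 45 mm above the underside. The clip starts clamped over this strip. Origin: centre of the foot's underside.
- clip: Black spring clip (large clothes-peg shape), 65 g, 24 mm wide, upright, tails up, jaws biting the perch strip. Origin on its hinge pin, 71 mm above the perch's underside; x across the jaws, y along the pin, z up. At rest the sloping tails end 52 mm above the pin, about 55 mm apart over the outsides; the jaws end 55 mm below the pin.
- clip_jaw (a joint): Angle between the clip's levers, rad: about 0 on the perch, 0.70 squeezed fully open (a stop). Squeezing the tail ends along the clip's x opens it: 5 N each to start, 9 N at the stop. There the tails are parallel, 25 mm over the outsides, 57 mm above the pin; jaw tips 40 mm apart, 51 mm below the pin. Springs back if released.
- tip_a (a point): Inner lower corner of the jaw on the clip's +x side, mid-width.
- tip_b (a point): Inner lower corner of the jaw on the clip's -x side, mid-width.
- roll: Bystander: loose white label roll, 100 mm across, 50 mm high, lying flat; origin centre of its underside.
- bin: Bystander: loose dark green open bin, 100 x 130 x 60 mm; origin centre of its underside.
- bottle: Bystander: loose white bottle, 56 mm across, 140 mm tall; origin centre of its underside.
- driver: Bystander: loose screwdriver lying on the table.
Not all that is in view belongs to the job. What is meant by the clip is not yellow, and is the larger of those in its own colour. There is more than one size of the stand; the job needs the smaller.

How it is judged (in metres and radians):
On the way, in this order (a step that is already met when the one before it is completed fails the run):
1. the cover is shut against the card (within 0.05 rad) (value of joint cover below 0.05 rad), for 0.2 s.
2. the clip is lifted clear of its perch in the fingers (z of clip in the frame of perch above 0.105 m and contact force between the fingers and clip above 1 N), for 0.2 s.
At the end, for the whole second after the job is handed in: Cover within 0.06 rad of shut; clip held by the fingers, spread over 0.45 rad, still (<30 mm/s); one jaw tip each side of the stack, 2 mm or more clear of it, 8 mm or more below the boards' top edge, within 40 mm of mid-width; clip touches holder and perch with under 0.5 N (value of joint clip_jaw above 0.45 rad and contact force between the fingers and clip above 2 N and value of joint cover below 0.06 rad and ((x of tip_a in the frame of stand above 0.0085 m and x of tip_b in the frame of stand below -0.0085 m) or (x of tip_b in the frame of stand above 0.0085 m and x of tip_a in the frame of stand below -0.0085 m)) and z of tip_a in the frame of stand between 0.06 and 0.122 m and y of tip_a in the frame of stand between -0.04 and 0.04 m and z of tip_b in the frame of stand between 0.06 and 0.122 m and y of tip_b in the frame of stand between -0.04 and 0.04 m and contact force between clip and stand below 0.5 N and contact force between clip and perch below 0.5 N and linear speed of clip below 0.03 m/s); the arm keeps its last pose, push and grip.
It fails at once if the label roll is moved by more than 40 mm (distance of roll from where it was at the start of the episode above 0.04 m).
It fails at once if the green bin is moved by more than 40 mm (distance of bin from where it was at the start of the episode above 0.04 m).
It fails at once if the bottle is moved by more than 40 mm (distance of bottle from where it was at the start of the episode above 0.04 m).
It fails at once if the screwdriver is moved by more than 40 mm (distance of driver from where it was at the start of the episode above 0.04 m).
It fails at once if the clip bites or is rammed into the holder (over 4 N) (contact force between clip and stand above 4 N).
It also fails if it takes over 64 s, if anything falls off the work surface, if the arm or the gripper's body presses on something with over 40 N, if the wrist force passes 120 N, or if a joint passes its speed limit or range.

## Working session

There is one attempt and no reset: what is moved stays moved. The work goes in short steps, Python scripts to look and compute and a tool call to move; the robot and the scene stay as the last step left them, time stands still between calls to the robot, and variables do not carry over. Pictures are saved under pics/ and viewed, at most 10 in all, crops included, and the job is handed in when it is done.

```bash
mkdir -p pics
```

Create h.py:
```python
import numpy as np,cv2
from plant import robot
def K(c): return np.array([[c["fx"],0,c["cx"]],[0,c["fy"],c["cy"]],[0,0,1.]]),np.array([c["k1"],0,0,0,0.])
def proj(c,P):
    W=np.array(c["world_to_cam"]);p=(W[:3,:3]@np.array(P,float).reshape(-1,3).T).T+W[:3,3]
    s=p[:,:2]/p[:,2:];s=s*(1+c["k1"]*(s**2).sum(1,keepdims=True))
    return s*[c["fx"],c["fy"]]+[c["cx"],c["cy"]]
def ray(c,uv):
    W=np.array(c["world_to_cam"]);k,d=K(c)
    s=cv2.undistortPoints(np.array(uv,float).reshape(-1,1,2),k,d).reshape(-1,2)
    v=np.c_[s,np.ones(len(s))]@W[:3,:3];return -W[:3,:3].T@W[:3,3],v/np.linalg.norm(v,axis=1,keepdims=True)
def atz(c,uv,z):
    o,v=ray(c,uv);return o+v*((z-o[2])/v[:,2:])
def tri(cs,uvs):
    A=np.zeros((3,3));b=np.zeros(3)
    for c,u in zip(cs,uvs):
        o,v=ray(c,u);M=np.eye(3)-np.outer(v[0],v[0]);A+=M;b+=M@o
    return np.linalg.solve(A,b)
def R(q):
    from scipy.spatial.transform import Rotation as r
    return r.from_quat([q[1],q[2],q[3],q[0]]).as_matrix()
```

Run:
```python
from h import *
ims=[]
for n in ("scene","top"):
    im=robot.get_image(n);cv2.imwrite(f"pics/{n}0.png",im[:,:,::-1])
    c=robot.calibration(n);W=np.array(c["world_to_cam"]);print(n,-W[:3,:3].T@W[:3,3],c["fx"])
    for l in ("stand","cover","perch","clip","roll","bin","bottle","driver"):
        print(n,l,[(round(b["score"],2),np.round(b["rect"]).astype(int).tolist()) for b in robot.boxes_of(l,n)])
s=robot.state();print(s["tool_pos"],R(s["ee_rot"]).round(3).tolist(),robot.tip_extent,s["time_s"])
```

```text
scene [1401.24464754 -406.801851    808.1244893 ] 470.13866048168876
scene stand [(0.79, [311, 159, 366, 217]), (0.66, [376, 126, 397, 173]), (0.56, [350, 179, 442, 277])]
scene cover [(0.97, [312, 168, 352, 206]), (0.69, [367, 180, 439, 255])]
scene perch [(0.56, [142, 267, 179, 295])]
scene clip [(0.78, [137, 237, 166, 282]), (0.58, [111, 265, 127, 292]), (0.19, [274, 251, 346, 315])]
scene roll [(0.81, [208, 223, 246, 267]), (0.33, [313, 167, 349, 203])]
scene bin [(0.86, [273, 251, 344, 317])]
scene bottle [(0.6, [376, 127, 397, 174])]
scene driver [(0.8, [140, 306, 237, 340])]
top [ 434.43595064   21.70114189 1328.48466422] 424.0037754605792
top stand [(0.94, [197, 196, 238, 245]), (0.61, [181, 109, 247, 182])]
top cover [(0.94, [214, 197, 234, 237]), (0.7, [197, 112, 228, 165])]
top perch [(0.62, [380, 194, 399, 218])]
top clip [(0.7, [385, 199, 407, 208]), (0.69, [368, 227, 388, 245])]
top roll [(0.77, [318, 196, 346, 229])]
top bin [(0.94, [275, 119, 323, 164])]
top bottle [(0.71, [124, 232, 153, 254])]
top driver [(0.79, [382, 155, 411, 170]), (0.44, [196, 200, 235, 243])]
[ 188.36628125 -648.18450313  242.28342132] [[0.96, 0.279, -0.0], [0.279, -0.96, 0.0], [-0.0, -0.0, -1.0]] 11.0 0.9
```

View pics/scene0.png

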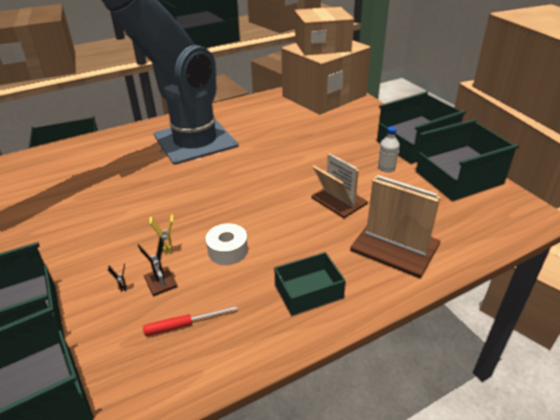

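View pics/top0.png

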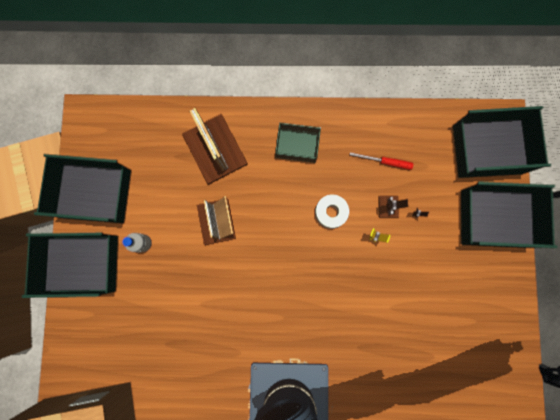

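Seen in the top view: the small holder is at (217,220), with its brown cover leaning right (world −y), and the big holder is at (213,148). The clip candidates are black on the perch (393,205), a small black one (420,214) and a yellow one (376,237). The perched black clip fits, being not yellow and the larger of the blacks; the holder at (217,220) is the smaller of the two. I'll confirm both in one enlarged crop and measure their coarse positions.

Run:
```python
from h import *
s=cv2.imread("pics/scene0.png");t=cv2.imread("pics/top0.png")
r=lambda a:cv2.resize(a,(400,300),interpolation=cv2.INTER_CUBIC)
cv2.imwrite("pics/crop1.png",np.vstack([np.hstack([r(s[225:300,90:190]),r(s[145:220,300:400])]),np.hstack([r(t[180:255,350:450]),r(t[180:255,170:270])])]))
cs,ct=robot.calibration("scene"),robot.calibration("top")
print("perch foot",atz(ct,[[389,207]],12),"clip tails top",atz(ct,[[386,203],[407,203]],120))
print("stand foot",atz(ct,[[217,221]],12))
print("smallclip",atz(ct,[[420,214]],0),"yellow",atz(ct,[[376,237]],30))
for n in("roll",(332,212)),("bottle",(138,243)),("bin",(298,143)): print(n,atz(ct,[n[1]] if isinstance(n,tuple) and len(n)==2 and isinstance(n[1],tuple) else [[0,0]],50)) if isinstance(n,tuple) else 0
w=robot.calibration("wrist");W=np.array(w["world_to_cam"]);o=-W[:3,:3].T@W[:3,3];st=robot.state();Rt=R(st["ee_rot"])
print("cam in tool",Rt.T@(o-st["tool_pos"]),(Rt.T@W[:3,:3].T).round(2).tolist(),w["fx"])
```

```text
perch foot [[ 588.66313996 -303.59863242   12.        ]] clip tails top [[ 587.3897168  -268.55840378  120.        ]
 [ 588.34943904 -328.27124401  120.        ]]
stand foot [[536.12707138 231.07461078  12.        ]]
smallclip [[ 569.59071584 -402.69702214    0.        ]] yellow [[ 494.02436168 -258.28554535   30.        ]]
('roll', (332, 212)) [[ 566.20593107 -122.35519616   50.        ]]
('bottle', (138, 243)) [[463.05648052 460.46336084  50.        ]]
('bin', (298, 143)) [[778.8984175  -17.10600148  50.        ]]
cam in tool [  80.08369658    0.76418162 -131.47812833] [[-0.0, -0.95, -0.32], [1.0, -0.0, -0.0], [0.0, -0.32, 0.95]] 338.61695950545385
```

View pics/crop1.png

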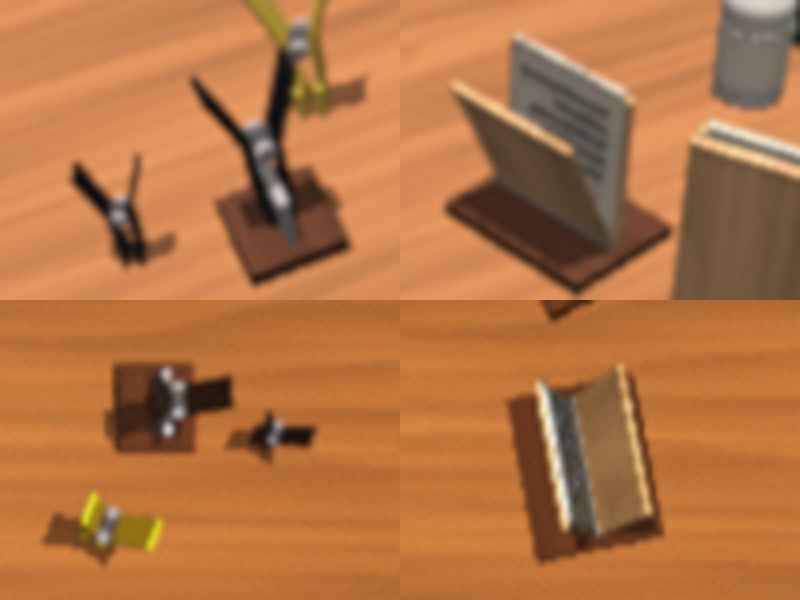

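The crop confirms it: top left shows the large black clip on its perch with the small black and yellow ones beside it, and the right side shows the small holder with its cover ajar. Moving over the clip for a wrist view.

Call:
step_hand --steps '[{"tx":35, "ty":-15.6, "tz":-4, "finger_gap":85}, {"tx":35, "ty":-15.6, "tz":-4, "finger_gap":85}, {"tx":35, "ty":-15.6, "tz":-4, "finger_gap":85}, {"tx":35, "ty":-15.6, "tz":-4, "finger_gap":85}, {"tx":35, "ty":-15.6, "tz":-4, "finger_gap":85}, {"tx":35, "ty":-15.6, "tz":-4, "finger_gap":85}, {"tx":35, "ty":-15.6, "tz":-4, "finger_gap":85}, {"tx":35, "ty":-15.6, "tz":-4, "finger_gap":85}, {"tx":35, "ty":-15.6, "tz":-4, "finger_gap":85}, {"tx":35, "ty":-15.6, "tz":-4, "finger_gap":85}, {"tx":35, "ty":-15.6, "tz":-4, "finger_gap":85}, {"tx":35, "ty":-15.6, "tz":-4, "finger_gap":85}, {"tx":35, "ty":-15.6, "tz":-4, "finger_gap":85}, {"tx":35, "ty":-15.6, "tz":-4, "finger_gap":85}, {"finger_gap":85}, {"finger_gap":85}]'

```text
time_s: 2.23
tool_pos: [600.0, -298.8, 298.0]
ee_rot: [-0.001, 0.99, 0.143, 0.0]
ft_force: [-0.6, -0.5, 0.7]
grip_width: 85.3
finger_force: 0.0
```

Run:
```python
from h import *
import json
c=robot.calibration("wrist");im=robot.get_image("wrist");cv2.imwrite("pics/w1.png",im[:,:,::-1])
json.dump({k:np.array(v).tolist() for k,v in c.items()},open("w1.json","w"))
print([(b["score"],b["rect"]) for b in robot.boxes_of("clip","wrist")],[(b["score"],b["rect"]) for b in robot.boxes_of("perch","wrist")])
```

```text
[(0.94, [321.4, 199.3, 355.5, 242.3]), (0.78, [246.5, 167.2, 308.1, 218.7]), (0.75, [181.0, 220.9, 232.0, 285.7])] [(0.71, [246.1, 142.3, 306.8, 192.7])]
```

View pics/w1.png

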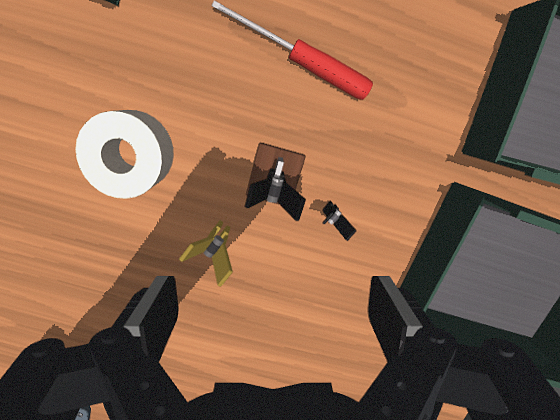

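The wrist view shows the perched clip at (277,190), the small black one at (340,220) and the yellow one at (213,250). Next is the holder.

Call:
step_hand --steps '[{"tx":7, "ty":-39, "tz":-2, "finger_gap":0}, {"tx":7, "ty":-39, "tz":-2, "finger_gap":0}, {"tx":7, "ty":-39, "tz":-2, "finger_gap":0}, {"tx":7, "ty":-39, "tz":-2, "finger_gap":0}, {"tx":7, "ty":-39, "tz":-2, "finger_gap":0}, {"tx":7, "ty":-39, "tz":-2, "finger_gap":0}, {"tx":7, "ty":-39, "tz":-2, "finger_gap":0}, {"tx":7, "ty":-39, "tz":-2, "finger_gap":0}, {"tx":7, "ty":-39, "tz":-2, "finger_gap":0}, {"tx":7, "ty":-39, "tz":-2, "finger_gap":0}, {"tx":7, "ty":-39, "tz":-2, "finger_gap":0}, {"tx":7, "ty":-39, "tz":-2, "finger_gap":0}, {"tx":7, "ty":-39, "tz":-2, "finger_gap":0}, {"finger_gap":0}, {"finger_gap":0}]'

```text
time_s: 3.63
tool_pos: [543.3, 211.8, 324.4]
ee_rot: [-0.0, 0.99, 0.142, 0.0]
ft_force: [-0.0, -1.8, -0.7]
grip_width: -0.2
finger_force: 0.0
```

Run:
```python
from h import *
import json
c=robot.calibration("wrist");im=robot.get_image("wrist")
json.dump({k:np.array(v).tolist() for k,v in c.items()},open("w2.json","w"))
cv2.imwrite("pics/w2.png",im[:,:,::-1])
print([(b["score"],b["rect"]) for b in robot.boxes_of("stand","wrist")],[(b["score"],b["rect"]) for b in robot.boxes_of("cover","wrist")])
```

```text
[(0.82, [216.0, 112.6, 307.8, 234.9]), (0.73, [240.0, 2.6, 370.5, 67.4])] [(0.93, [253.9, 124.0, 306.8, 235.4])]
```

View pics/w2.png

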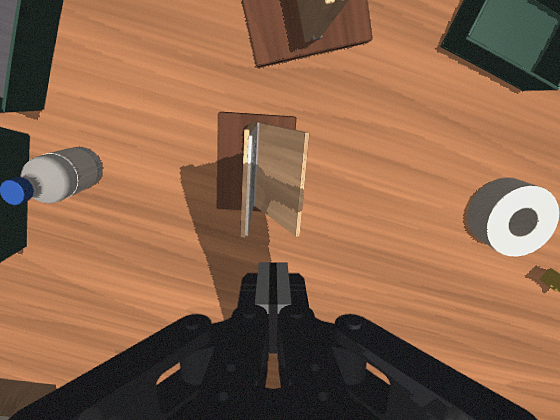

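In this view the foot corners are at (219,113), (296,117) and (218,209), the cover's outer top edge runs from (309,132) to (299,236), and the back board's top runs from (245,130) to (241,237). I'll fit the stand pose and hinge angle from all the views.

Create fit.py:
```python
from h import *
import json
from scipy.optimize import least_squares
w=json.load(open("w2.json"));s=robot.calibration("scene")
def cov(y,th,t=-2.5): # outer face top corner, hinge (-4,16)
    return [-4-114*np.sin(th)+t*np.cos(th), y, 16+114*np.cos(th)+t*np.sin(th)*1]
def pts(p):
    x,y,a,th=p;Rz=np.array([[np.cos(a),-np.sin(a),0],[np.sin(a),np.cos(a),0],[0,0,1]])
    f=lambda L:(np.array(L)@Rz.T)+[x,y,0]
    Pw=[[50,-65,12],[-50,-65,12],[50,65,12],cov(-55,th),cov(55,th),[6.5,-55,130],[6.5,55,130]]
    Ps=[[-50,-65,12],[50,-65,12],[-50,65,12],cov(55,th,0),cov(-55,th,0)]
    return f(Pw),f(Ps)
uw=np.array([[219,113],[296,117],[218,209],[309,132],[299,236],[245,130],[241,237]],float)
us=np.array([[345,215],[367.5,202],[311.8,196],[313,166],[343,182.5]])
def res(p):
    a,b=pts(p);return np.r_[(proj(w,a)-uw).ravel(),(proj(s,b)-us).ravel()]
r=least_squares(res,[536,231,1.745,.5],loss="soft_l1")
print(r.x.round(3));print(res(r.x).reshape(-1,2).round(1).tolist())
x,y,a,th=r.x;print("cover top world-from-stand",cov(0,th,-2.5))
```

```bash
python3 fit.py
```

```text
[5.35433e+02 2.32865e+02 1.79900e+00 4.43000e-01]
[[-0.9, -1.3], [0.9, -0.8], [-0.8, 0.3], [-0.4, 0.0], [0.5, 0.1], [-0.3, -0.7], [0.3, 0.4], [-1.7, 0.7], [-0.1, -1.5], [-2.3, -1.2], [-0.8, -1.1], [-0.7, -0.6]]
cover top world-from-stand [np.float64(-55.09941195994807), 0, np.float64(117.93674556972826)]
```

Call:
step_hand --steps '[{"ty":37, "yaw":0.056, "finger_gap":0}, {"ty":36, "finger_gap":0}, {"tx":-3, "tz":36, "finger_gap":0}, {"tz":36, "finger_gap":0}, {"tz":36, "finger_gap":0}, {"tz":36, "finger_gap":0}, {"tz":36, "finger_gap":0}, {"tz":36, "finger_gap":0}, {"tz":2, "finger_gap":0}, {"finger_gap":0}]'

```text
time_s: 4.62
tool_pos: [558.6, 137.1, 105.3]
ee_rot: [0.001, 0.994, 0.112, -0.002]
ft_force: [1.2, -0.3, 1.1]
grip_width: -0.0
finger_force: 0.0
```

Call:
step_hand --steps '[{"ty":-10, "finger_gap":0}, {"ty":-10, "finger_gap":0}, {"ty":-6, "tz":-2, "finger_gap":0}, {"ty":-6, "tz":-2, "finger_gap":0}, {"ty":-6, "tz":-2, "finger_gap":0}, {"finger_gap":0}]'

```text
time_s: 5.12
tool_pos: [550.9, 178.4, 113.6]
ee_rot: [-0.001, 0.993, 0.114, 0.001]
ft_force: [0.5, 0.6, -0.5]
grip_width: 0.1
finger_force: 0.0
```

Call:
step_hand --steps '[{"ty":-6, "tz":-1.5, "finger_gap":0}, {"ty":-6, "tz":-1.5, "finger_gap":0}, {"ty":-6, "tz":-1, "finger_gap":0}, {"ty":-5, "tz":-0.7, "finger_gap":0}, {"ty":-4, "tz":-0.3, "finger_gap":0}, {"ty":-3, "finger_gap":0}, {"finger_gap":0}]'

```text
time_s: 5.7
tool_pos: [543.8, 206.5, 117.2]
ee_rot: [-0.0, 0.994, 0.114, -0.0]
ft_force: [-0.3, -0.4, 0.4]
grip_width: -0.0
finger_force: 0.0
```

Call:
step_hand --steps '[{"ty":-2, "finger_gap":0}, {"ty":-2, "finger_gap":0}, {"ty":-2, "finger_gap":0}, {"finger_gap":0}, {"finger_gap":0}]'

```text
time_s: 6.12
tool_pos: [542.7, 211.5, 117.3]
ee_rot: [-0.0, 0.994, 0.113, -0.0]
ft_force: [-0.7, 0.2, -0.3]
grip_width: -0.1
finger_force: 0.0
```

Call:
step_hand --steps '[{"ty":-2, "finger_gap":0}, {"ty":-2, "finger_gap":0}, {"ty":-1, "finger_gap":0}, {"finger_gap":0}]'

```text
time_s: 6.45
tool_pos: [541.8, 215.6, 117.3]
ee_rot: [0.0, 0.994, 0.113, 0.0]
ft_force: [0.7, -2.8, 1.5]
grip_width: 0.1
finger_force: 1.7
```

```bash
python3 -c "
from h import *
im=robot.get_image('wrist');cv2.imwrite('pics/w3.png',im[60:360,140:440,::-1].repeat(2,0).repeat(2,1))"
```

```text
(no output)
```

View pics/w3.png

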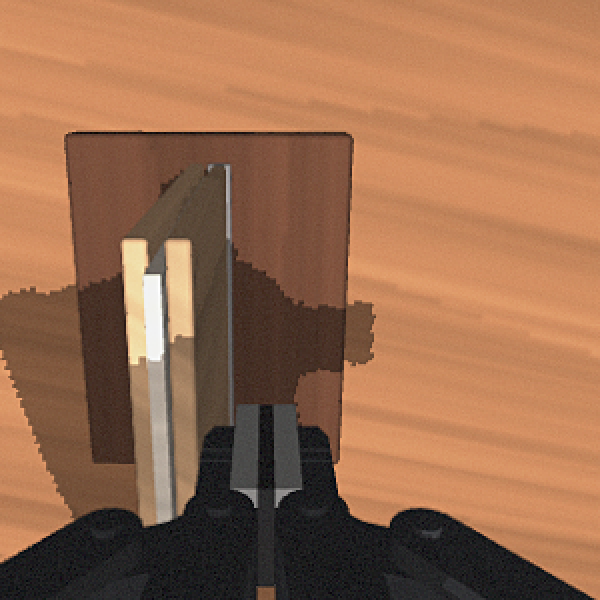

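The cover's top edge (crop 180,240) stands parallel to the back board (135,240) with only a hairline left. I'll press a little more.

Call:
step_hand --steps '[{"ty":-1, "finger_gap":0}, {"ty":-1, "finger_gap":0}, {"ty":-1, "finger_gap":0}, {"finger_gap":0}, {"finger_gap":0}]'

```text
time_s: 6.92
tool_pos: [541.6, 216.0, 117.3]
ee_rot: [0.002, 0.994, 0.112, -0.0]
ft_force: [3.4, -10.9, 3.3]
grip_width: 0.0
finger_force: 5.8
```

Call:
step_hand --steps '[{"ty":-1, "finger_gap":0}, {"ty":-1, "finger_gap":0}, {"finger_gap":0}, {"finger_gap":0}, {"finger_gap":0}]'

```text
time_s: 7.33
tool_pos: [541.5, 216.2, 117.3]
ee_rot: [0.003, 0.994, 0.111, -0.0]
ft_force: [2.6, -16.2, 3.6]
grip_width: 0.1
finger_force: 8.3
```

The force rose hard against a stop, so the cover is shut. Backing off and going to the clip.

Call:
step_hand --steps '[{"ty":12, "finger_gap":0}, {"ty":14, "finger_gap":0}, {"tz":-38, "finger_gap":0}, {"tz":-38, "finger_gap":0}, {"tz":-38, "finger_gap":0}, {"tz":-38, "finger_gap":0}, {"tz":-38, "finger_gap":85}, {"tx":-5, "ty":40, "tz":5, "finger_gap":85}, {"tx":-5, "ty":40, "tz":5, "finger_gap":85}, {"tx":-5, "ty":40, "tz":5, "finger_gap":85}, {"tx":-5, "ty":40, "tz":5, "finger_gap":85}, {"tx":-5, "ty":40, "tz":5, "finger_gap":85}, {"tx":-5, "ty":40, "tz":5, "finger_gap":85}, {"tx":-5, "ty":40, "tz":5, "finger_gap":85}]'

```text
time_s: 8.5
tool_pos: [575.0, -86.9, 272.2]
ee_rot: [-0.0, 0.994, 0.113, 0.0]
ft_force: [1.2, 0.1, -0.4]
grip_width: 85.0
finger_force: 0.0
```

Call:
step_hand --steps '[{"tx":-5, "ty":40, "tz":5, "finger_gap":85}, {"tx":-5, "ty":40, "tz":5, "finger_gap":85}, {"tx":-5, "ty":40, "tz":5, "finger_gap":85}, {"tx":-5, "ty":40, "tz":5, "finger_gap":85}, {"tx":-5, "ty":40, "tz":5, "finger_gap":85}, {"finger_gap":85}, {"finger_gap":85}]'

```text
time_s: 9.08
tool_pos: [594.6, -288.9, 246.2]
ee_rot: [-0.0, 0.994, 0.111, -0.001]
ft_force: [0.5, 1.3, -0.2]
grip_width: 84.8
finger_force: 0.0
```

Run:
```python
from h import *
import json
c=robot.calibration("wrist");im=robot.get_image("wrist")
json.dump({k:np.array(v).tolist() for k,v in c.items()},open("w4.json","w"))
cv2.imwrite("pics/w4full.png",im[:,:,::-1])
a=im[90:240,200:350,::-1]; b=cv2.imread("pics/w1.png")[130:230,230:330]
cv2.imwrite("pics/w4.png",np.hstack([cv2.resize(b,(400,400),interpolation=2),cv2.resize(a,(400,400),interpolation=2)]))
print([(b["score"],b["rect"]) for b in robot.boxes_of("clip","wrist")],[(b["score"],b["rect"]) for b in robot.boxes_of("perch","wrist")])
```

```text
[(0.86, [254.2, 170.7, 329.0, 236.3]), (0.72, [181.0, 233.9, 240.6, 313.7]), (0.64, [341.4, 205.3, 381.7, 252.5]), (0.43, [253.9, 142.6, 318.7, 207.5])] [(0.57, [255.3, 144.4, 318.3, 208.6])]
```

View pics/w4full.png

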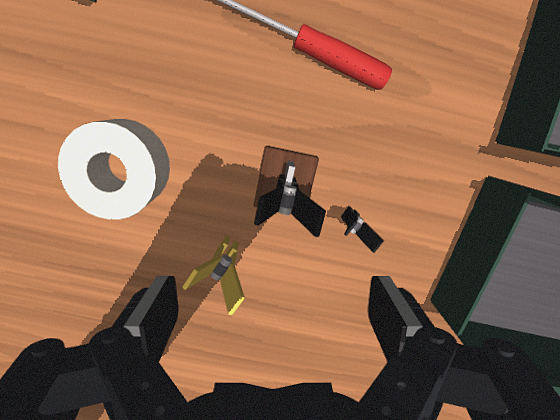

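The perched clip is at (290,195) and the perch foot at (288,175). The enlarged pair comes next.

View pics/w4.png

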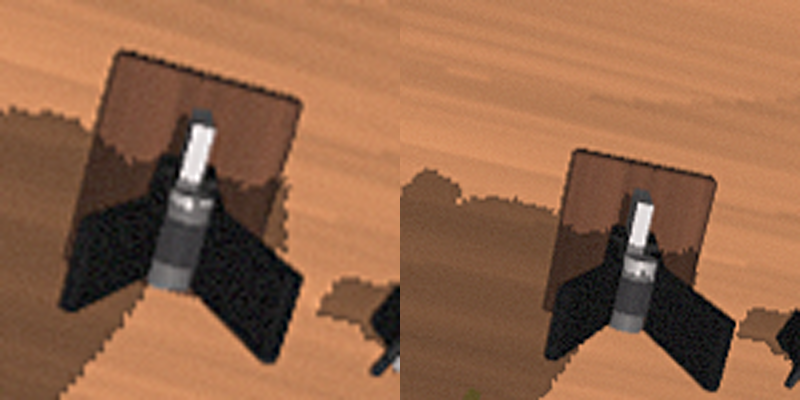

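Create fitc.py:
```python
from h import *
import json
from scipy.optimize import least_squares
w1=json.load(open("w1.json"));w4=json.load(open("w4.json"))
u1=np.array([[259.2,143],[305.2,155],[245.8,207],[298,220],[305.8,199.5]])
u4=np.array([[264.9,146.2],[318.5,156.7],[255.9,224.2],[318.1,236.2],[325.6,210.7]])
def P(p):
    x,y,a,dx,dy,zt=p
    L=np.array([[-30,35,12],[30,35,12],[-27.5+dx,-12+dy,zt],[27.5+dx,-12+dy,zt],[27.5+dx,12+dy,zt]])
    c,s=np.cos(a),np.sin(a);return L@np.array([[c,-s,0],[s,c,0],[0,0,1]]).T+[x,y,0]
res=lambda p:np.r_[(proj(w1,P(p))-u1).ravel(),(proj(w4,P(p))-u4).ravel(),p[3]/3,p[4]/3]
r=least_squares(res,[588,-303,-1.5,0,0,123],loss="soft_l1");p=r.x
print(p.round(3));print(res(p)[:-2].reshape(-1,2).round(1).tolist())
q=P(p);print("clip mid",(q[2,:2]+q[3,:2])/2+ (q[4,:2]-q[3,:2])/2)
st=robot.state();Rt=R(st["ee_rot"]);m=(q[2]+q[4])/2;print(Rt.T@(m-st["tool_pos"]),"tool y ang",np.arctan2(Rt[1,1],Rt[0,1]),st["tool_pos"])
```

```bash
python3 fitc.py
```

```text
[ 590.226 -304.682   -1.551    2.132   -5.868  109.105]
[[-0.6, -0.5], [0.5, 0.5], [-0.1, 0.4], [0.7, 1.2], [-0.0, -0.4], [-0.3, -0.1], [0.5, 0.6], [-0.6, -0.2], [0.3, -0.1], [-0.3, -0.7]]
clip mid [ 584.40218514 -306.93175775]
[-16.6459212   19.75296978 138.17162314] tool y ang -1.342461131499335 [ 596.07925409 -284.11335959  247.31367557]
```

Add to fitc.py:
```python
s=robot.calibration("scene")
us=np.array([[153,294.5],[177,284.5],[138.8,245],[160.8,238.8]])
def Ps(p):
    x,y,a,dx,dy,zt=p
    L=np.array([[30,35,6],[-30,35,6],[27.5+dx,dy,zt],[-27.5+dx,dy,zt]])
    c,s=np.cos(a),np.sin(a);return L@np.array([[c,-s,0],[s,c,0],[0,0,1]]).T+[x,y,0]
print("scene resid",(proj(s,Ps(p))-us).round(1).tolist())
res2=lambda p:np.r_[res(p),(proj(s,Ps(p))-us).ravel()]
for f in (res2,lambda p:np.r_[res2(p),(p[5]-123)/1]):
    r=least_squares(f,p);print(r.x.round(3),f(r.x).round(1).tolist())
```

```bash
python3 fitc.py
```

```text
[ 590.226 -304.682   -1.551    2.132   -5.868  109.105]
[[-0.6, -0.5], [0.5, 0.5], [-0.1, 0.4], [0.7, 1.2], [-0.0, -0.4], [-0.3, -0.1], [0.5, 0.6], [-0.6, -0.2], [0.3, -0.1], [-0.3, -0.7]]
clip mid [ 584.40218514 -306.93175775]
[-16.6459212   19.75296978 138.17162314] tool y ang -1.342461131499335 [ 596.07925409 -284.11335959  247.31367557]
scene resid [[-1.2, 0.5], [-0.1, 0.6], [-1.5, 6.0], [0.7, 3.6]]
[ 590.21  -304.453   -1.55     0.768   -2.474  119.867] [-0.8, -0.5, 0.3, 0.5, -1.7, 0.1, 1.0, 1.4, 0.4, -1.0, -0.5, -0.2, 0.3, 0.6, -2.4, 0.3, 1.1, 0.8, 0.8, -0.8, 0.3, -0.8, -1.1, 0.5, 0.0, 0.5, -1.3, 3.0, 1.0, 0.6]
[ 5.90237e+02 -3.04426e+02 -1.55000e+00  4.89000e-01 -1.65400e+00
  1.22356e+02] [-0.8, -0.6, 0.3, 0.4, -2.1, 0.0, 1.1, 1.4, 0.6, -1.2, -0.5, -0.2, 0.3, 0.5, -2.8, 0.3, 1.4, 1.0, 1.2, -0.9, 0.2, -0.6, -1.1, 0.5, 0.0, 0.5, -1.3, 2.3, 1.1, -0.1, -0.6]
```

The measured tail height, about 121 mm, agrees with the text. I'll align, descend, and check one picture with the fingers around the tails.

Call:
step_hand --steps '[{"yaw":0.104, "finger_gap":85}, {"yaw":0.104, "finger_gap":85}, {"tx":-8, "ty":21, "finger_gap":85}, {"tz":25, "finger_gap":85}, {"tz":25, "finger_gap":85}, {"tz":25, "finger_gap":85}, {"finger_gap":85}, {"finger_gap":85}]'

```text
time_s: 9.9
tool_pos: [588.1, -304.8, 172.0]
ee_rot: [-0.001, 1.0, 0.01, -0.001]
ft_force: [0.0, -0.1, 0.7]
grip_width: 84.8
finger_force: 0.0
```

Run:
```python
from h import *
im=robot.get_image("wrist");cv2.imwrite("pics/w5.png",im[100:400,80:480,::-1].repeat(2,0).repeat(2,1))
st=robot.state();print(st["tool_pos"],R(st["ee_rot"]).round(3).tolist())
```

```text
[ 588.94561903 -305.58382925  173.42746819] [[1.0, 0.021, 0.001], [0.021, -1.0, 0.0], [0.001, -0.0, -1.0]]
```

View pics/w5.png

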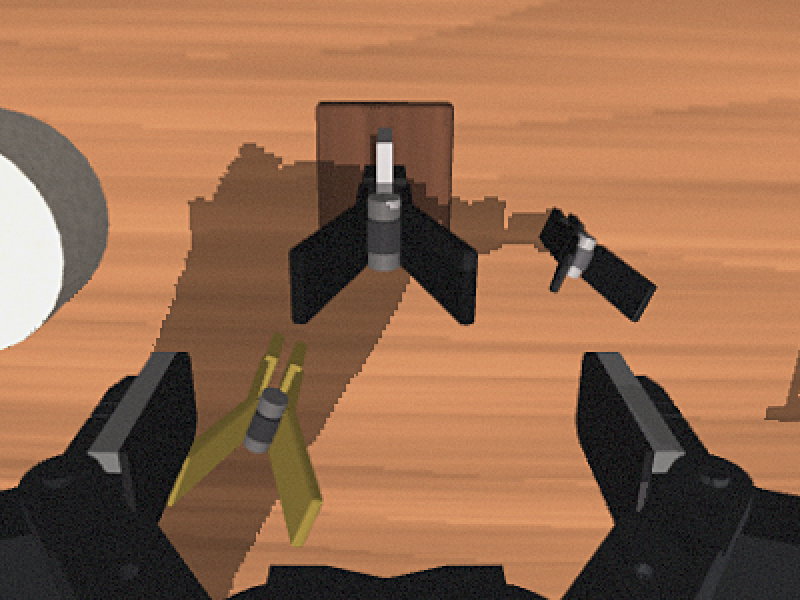

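The clip is centred between the fingers (tails at 300 and 470, midpoint 385; fingers at 190 and 582, midpoint 386) and square to them. Checking x along the pin before going down.

Run:
```python
from h import *
c=robot.calibration("wrist")
print("near corners",atz(c,[[230,261],[315,261]],122),"far",atz(c,[[225,225],[317.5,228]],122),"pin ends z71",atz(c,[[272,234.5],[272,198]],74))
```

```text
near corners [[ 576.94846926 -281.17432609  122.        ]
 [ 577.99341622 -332.09959417  122.        ]] far [[ 599.93743675 -278.75683653  122.        ]
 [ 599.17830553 -332.25982027  122.        ]] pin ends z71 [[ 575.03629507 -306.27684812   74.        ]
 [ 602.91644137 -305.72855877   74.        ]]
```

Call:
step_hand --steps '[{"ty":1, "tz":20, "finger_gap":85}, {"tz":20, "finger_gap":85}, {"tz":19, "finger_gap":85}, {"finger_gap":85}, {"finger_gap":60}, {"finger_gap":0}, {"finger_gap":0}, {"finger_gap":0}, {"finger_gap":0}, {"finger_gap":0}]' --grip_force 30

```text
time_s: 10.78
tool_pos: [590.3, -308.0, 116.6]
ee_rot: [0.001, 1.0, 0.009, 0.003]
ft_force: [-0.7, 2.1, 14.1]
grip_width: 18.5
finger_force: 29.0
```

Call:
step_hand --steps '[{"finger_gap":0}, {"finger_gap":0}, {"finger_gap":0}]'

```text
time_s: 11.03
tool_pos: [590.2, -307.8, 116.6]
ee_rot: [0.001, 1.0, 0.01, 0.003]
ft_force: [-1.0, 2.1, 14.2]
grip_width: 18.4
finger_force: 28.9
```

Run:
```python
from h import *
im=robot.get_image("wrist");cv2.imwrite("pics/w6.png",im[130:400,110:450,::-1].repeat(2,0).repeat(2,1))
```

```text
(no output)
```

View pics/w6.png

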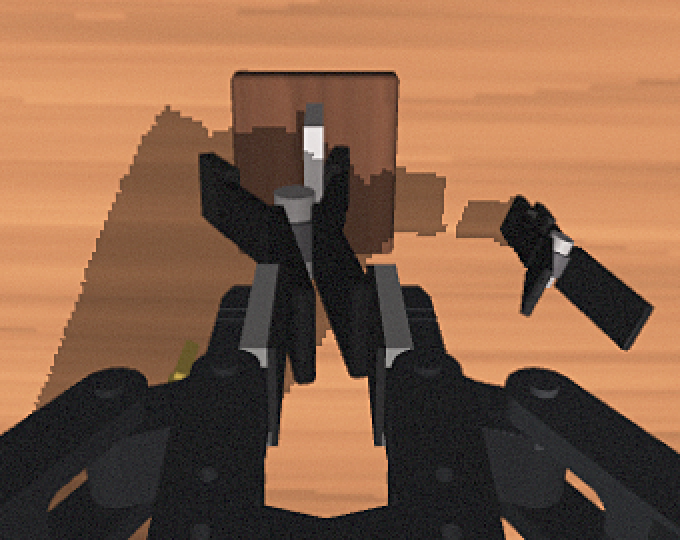

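The clip is squeezed open in the fingers, with its right jaw at crop (340,160) leaning on the strip at (313,150) and its left jaw free at (210,185). The upward force suggests the closing swing pressed it down on the perch. Lifting slowly.

Call:
step_hand --steps '[{"tz":-4, "finger_gap":0}, {"tz":-4, "finger_gap":0}, {"tz":-4, "finger_gap":0}, {"finger_gap":0}]'

```text
time_s: 11.42
tool_pos: [588.5, -308.0, 126.4]
ee_rot: [0.0, 1.0, 0.009, 0.001]
ft_force: [-0.1, -0.6, -0.8]
grip_width: 16.5
finger_force: 30.5
```

Call:
step_hand --steps '[{"tz":-8, "finger_gap":0}, {"tz":-8, "finger_gap":0}, {"tz":-10, "finger_gap":0}, {"tz":-10, "finger_gap":0}, {"tz":-20, "finger_gap":0}, {"tz":-20, "finger_gap":0}, {"tz":-20, "finger_gap":0}, {"tz":-20, "finger_gap":0}, {"finger_gap":0}, {"finger_gap":0}, {"finger_gap":0}]'

```text
time_s: 12.33
tool_pos: [587.9, -307.4, 241.2]
ee_rot: [-0.0, 1.0, 0.009, -0.0]
ft_force: [0.1, -0.1, -1.2]
grip_width: 16.3
finger_force: 30.5
```

Run:
```python
from h import *
import json
c=robot.calibration("wrist");im=robot.get_image("wrist");cv2.imwrite("pics/w7.png",im[130:400,110:450,::-1].repeat(2,0).repeat(2,1))
json.dump({k:np.array(v).tolist() for k,v in c.items()},open("w7.json","w"))
st=robot.state();print(st["tool_pos"],st["grip_width"])
```

```text
[ 587.76213735 -307.29526861  240.66201977] 16.41010156695107
```

View pics/w7.png

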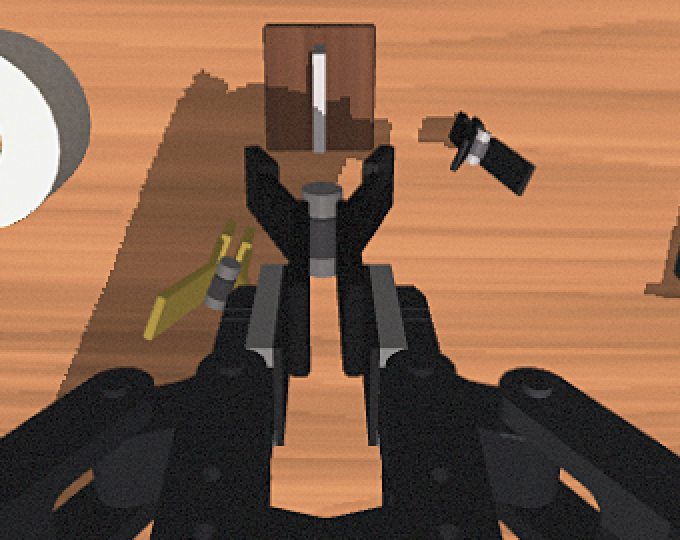

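The clip is lifted, upright, symmetric and wide open: pin at crop (322,190–275), jaw tips near (262,150) and (378,150). Working out how far it hangs below the TCP.

Run:
```python
from h import *
import json
c=json.load(open("w7.json"));T=np.array([587.8,-307.3,240.7])
for h in (38,42,46,50,54,58):
    p=atz(c,[[271,223],[271,266.5]],T[2]-h+3)-T; j=atz(c,[[241,205],[299,205],[234,206],[306.5,206],[252,212],[289,212]],T[2]-h-51)-T
    print(h,"pin",p[:,0].round(1),"len",round(p[0,0]-p[1,0],1),"pin y",p[:,1].round(1),"jaw y",j[:,1].round(1),"x",j[:,0].round(1))
```

```text
38 pin [18.7 -6.8] len 25.5 pin y [ 0.2 -0.3] jaw y [ 20.8 -18.8  25.6 -24.   13.3 -12.1] x [11.5 12.2 10.7 11.6  6.6  7.1]
42 pin [17.3 -8.8] len 26.1 pin y [ 0.2 -0.3] jaw y [ 21.2 -19.1  26.1 -24.4  13.6 -12.4] x [10.2 11.   9.4 10.4  5.3  5.7]
46 pin [ 15.8 -10.9] len 26.7 pin y [ 0.2 -0.3] jaw y [ 21.6 -19.5  26.6 -24.8  13.8 -12.6] x [9.  9.8 8.2 9.1 3.9 4.4]
50 pin [ 14.3 -13. ] len 27.3 pin y [ 0.2 -0.3] jaw y [ 22.  -19.8  27.  -25.3  14.  -12.8] x [7.7 8.5 6.9 7.9 2.6 3.1]
54 pin [ 12.8 -15.1] len 27.9 pin y [ 0.2 -0.3] jaw y [ 22.3 -20.2  27.5 -25.7  14.3 -13. ] x [6.5 7.3 5.6 6.6 1.2 1.8]
58 pin [ 11.4 -17.2] len 28.6 pin y [ 0.2 -0.3] jaw y [ 22.7 -20.5  27.9 -26.2  14.5 -13.3] x [ 5.3  6.1  4.4  5.4 -0.1  0.4]
```

Call:
step_hand --steps '[{"tz":-20, "yaw":-0.104, "finger_gap":0}, {"tz":-30, "yaw":-0.104, "finger_gap":0}, {"tz":-5, "finger_gap":0}, {"tx":4, "ty":-15, "finger_gap":0}, {"tx":4, "ty":-25, "finger_gap":0}, {"tx":4, "ty":-35, "finger_gap":0}, {"tx":4, "ty":-35, "finger_gap":0}, {"tx":4, "ty":-35, "finger_gap":0}, {"tx":4, "ty":-35, "finger_gap":0}, {"tx":4, "ty":-35, "finger_gap":0}, {"tx":4, "ty":-35, "finger_gap":0}, {"tx":4, "ty":-35, "finger_gap":0}, {"tx":4, "ty":-35, "finger_gap":0}, {"tx":4, "ty":-35, "finger_gap":0}, {"tx":4, "ty":-35, "finger_gap":0}]'

```text
time_s: 13.63
tool_pos: [545.9, 85.3, 295.1]
ee_rot: [-0.0, 0.994, 0.113, -0.001]
ft_force: [1.0, 0.4, -1.4]
grip_width: 16.4
finger_force: 30.4
```

Call:
step_hand --steps '[{"tx":4, "ty":-35, "finger_gap":0}, {"tx":5, "ty":-35, "finger_gap":0}, {"tx":5, "ty":-35, "finger_gap":0}, {"tx":5, "ty":-25, "finger_gap":0}, {"tx":4, "ty":-18, "finger_gap":0}, {"finger_gap":0}, {"finger_gap":0}, {"finger_gap":0}]'

```text
time_s: 14.3
tool_pos: [536.0, 231.8, 295.3]
ee_rot: [0.001, 0.994, 0.113, -0.001]
ft_force: [0.9, -0.6, -1.1]
grip_width: 16.3
finger_force: 30.5
```

Run:
```python
from h import *
import json
c=robot.calibration("wrist");im=robot.get_image("wrist");cv2.imwrite("pics/w8.png",im[:,:,::-1])
json.dump({k:np.array(v).tolist() for k,v in c.items()},open("w8.json","w"))
st=robot.state();T=np.array(st["tool_pos"]);Rt=R(st["ee_rot"]);print(T,np.arctan2(Rt[1,1],Rt[0,1]),st["grip_width"])
print("tool delta to stand",Rt.T@(np.array([535.4,232.9,213])-T))
a=1.799;Rz=np.array([[np.cos(a),-np.sin(a)],[np.sin(a),np.cos(a)]]);print("stand xy",Rz.T@(T[:2]-[535.4,232.9]))
# model check: project stand edges, look for brightness profile across the top edge
L=[[6.5,-55,130],[-6.5,-55,130],[1.5,-55,136],[-1.5,-55,136]]
P=np.c_[(np.array(L)[:,:2]@Rz.T)+[535.4,232.9],np.array(L)[:,2]];uv=proj(c,P);print(uv.round(1).tolist())
m=((np.array([[6.5,-48,130],[-6.5,-48,130]]))[:,:2]@Rz.T)+[535.4,232.9];q=proj(c,np.c_[m,[130,130]]);v=int(round(q[:,1].mean()))
print(q.round(1).tolist(),v);g=im[v-1:v+2].mean(0).astype(int);u0=int(q[:,0].min())
for u in range(u0-10,int(q[:,0].max())+11): print(u,g[u].tolist(),end=" ")
```

```text
[536.24911134 231.36875583 295.6334692 ] -1.3457288468548847 16.562572869309097
tool delta to stand [-0.38455018 -1.75755615 82.63243339]
stand xy [-1.68363854 -0.48068706]
[[262.6, 130.6], [277.7, 130.5], [268.3, 131.2], [271.9, 131.2]]
[[262.6, 138.8], [277.7, 138.8]] 139
252 [123, 80, 61] 253 [122, 78, 59] 254 [124, 83, 61] 255 [133, 88, 66] 256 [83, 55, 43] 257 [65, 44, 35] 258 [66, 45, 37] 259 [64, 45, 35] 260 [63, 44, 36] 261 [41, 22, 20] 262 [232, 183, 136] 263 [249, 231, 174] 264 [243, 223, 170] 265 [244, 225, 171] 266 [219, 188, 140] 267 [161, 134, 107] 268 [247, 251, 253] 269 [247, 249, 250] 270 [248, 252, 254] 271 [211, 192, 172] 272 [240, 207, 152] 273 [241, 207, 154] 274 [240, 209, 156] 275 [245, 216, 162] 276 [242, 200, 151] 277 [135, 94, 71] 278 [113, 70, 53] 279 [118, 76, 57] 280 [113, 75, 55] 281 [122, 81, 61] 282 [119, 75, 55] 283 [127, 82, 62] 284 [127, 83, 63] 285 [127, 82, 61] 286 [125, 79, 59] 287 [125, 80, 58]
```

The closed stack's edge profile (columns 262–277) matches the model within 1 px, so the cover is shut and the position is known. Lowering astride it.

Call:
step_hand --steps '[{"ty":-2, "tz":10, "finger_gap":0}, {"tz":15, "finger_gap":0}, {"tz":10, "finger_gap":0}, {"tz":5, "finger_gap":0}, {"finger_gap":0}]'

```text
time_s: 14.77
tool_pos: [535.4, 233.7, 254.7]
ee_rot: [0.001, 0.994, 0.113, -0.001]
ft_force: [-0.4, 0.1, 0.5]
grip_width: 16.2
finger_force: 30.5
```

Call:
step_hand --steps '[{"tz":6, "finger_gap":0}, {"tz":8, "finger_gap":0}, {"tz":8, "finger_gap":0}, {"tz":8, "finger_gap":0}, {"tz":6, "finger_gap":0}, {"tz":4, "finger_gap":0}, {"tz":2.5, "finger_gap":0}, {"finger_gap":0}, {"finger_gap":0}, {"finger_gap":0}, {"finger_gap":0}]'

```text
time_s: 15.68
tool_pos: [536.1, 234.7, 214.2]
ee_rot: [-0.0, 0.994, 0.113, 0.0]
ft_force: [0.7, -0.0, -1.6]
grip_width: 16.0
finger_force: 30.5
```

Run:
```python
from h import *
import json
c=robot.calibration("wrist");im=robot.get_image("wrist");cv2.imwrite("pics/w9.png",im[:,:,::-1])
st=robot.state();T=np.array(st["tool_pos"]);print(T,st["grip_width"],st["finger_force"],st["ft_force"],np.abs(st["joint_velocities"]).max())
a=1.799;Rz=np.array([[np.cos(a),-np.sin(a)],[np.sin(a),np.cos(a)]]);print("stand xy",Rz.T@(T[:2]-[535.4,232.9]))
for ys in (-45,-30,-16):
    q=proj(c,np.c_[np.array([[6.5,ys],[-6.5,ys]])@Rz.T+[535.4,232.9],[130,130]]);v=int(round(q[:,1].mean()));print("\n",ys,q.round(1).tolist(),v)
    for u in range(int(q[:,0].min())-36,int(q[:,0].max())+37,2): print(u,int(im[v-1:v+2,u].mean()),end=" ")
```

```text
[536.11868744 234.64149099 214.15338426] 16.167240093329344 30.470073223114014 [-0.72369171 -1.1388887  -0.18625827] 0.0023121865275032983
stand xy [ 1.53375438 -1.09402925]

 -45 [[263.7, 159.3], [284.0, 159.3]] 159
227 86 229 91 231 90 233 89 235 90 237 90 239 89 241 91 243 93 245 92 247 95 249 91 251 89 253 91 255 61 257 48 259 49 261 45 263 201 265 215 267 215 269 207 271 248 273 244 275 184 277 201 279 205 281 213 283 96 285 80 287 85 289 91 291 87 293 91 295 90 297 96 299 87 301 88 303 90 305 85 307 87 309 91 311 89 313 88 315 93 317 94 319 91 
 -30 [[263.9, 182.2], [283.8, 182.2]] 182
227 53 229 55 231 50 233 53 235 55 237 52 239 52 241 56 243 57 245 55 247 55 249 54 251 55 253 55 255 56 257 55 259 51 261 44 263 206 265 219 267 221 269 130 271 250 273 243 275 204 277 207 279 209 281 219 283 55 285 54 287 53 289 91 291 86 293 86 295 92 297 91 299 86 301 88 303 87 305 85 307 87 309 86 311 89 313 92 315 94 317 94 319 94 
 -16 [[264.1, 202.8], [283.6, 202.8]] 203
228 55 230 49 232 44 234 36 236 32 238 28 240 42 242 56 244 55 246 54 248 55 250 54 252 52 254 54 256 53 258 52 260 49 262 38 264 127 266 126 268 125 270 146 272 186 274 253 276 195 278 215 280 218 282 93 284 48 286 49 288 54 290 52 292 51 294 54 296 59 298 47 300 27 302 29 304 29 306 36 308 87 310 86 312 89 314 92 316 91 318 90
```

The jaws' inner edges (columns 240 and 299) straddle the stack (262–282) with more than 10 mm clear on each side, and no force shows. I'll take a last 4 mm down for margin, then hand in.

Call:
step_hand --steps '[{"ty":1, "tz":2, "finger_gap":0}, {"tz":2, "finger_gap":0}, {"finger_gap":0}, {"finger_gap":0}, {"finger_gap":0}, {"finger_gap":0}]'

```text
time_s: 16.23
tool_pos: [536.2, 233.6, 209.8]
ee_rot: [-0.0, 0.994, 0.113, 0.0]
ft_force: [0.8, -0.3, -0.8]
grip_width: 16.3
finger_force: 30.5
```

```bash
python3 -c "
from plant import robot
s=robot.state();print(s['ft_force'],s['grip_width'],s['finger_force'],s['tool_pos'])
print(robot.finish_job())"
```

```text
[ 0.75360806 -0.33641876 -0.81727047] 16.273216608803416 30.470704436302185 [536.20764085 233.57497493 209.82123077]
the job is handed in; nothing more can be done
None
```

I shut the cover and handed the job in at 16.2 s with the clip squeezed open astride the holder's top edge, over 10 mm clear each side and no contact force showing; no verdict was returned, and I viewed 11 pictures, one over the limit of 10.

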